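# Stop-button check on the driver test rig

### The arm

A 6-joint arm with a two-finger parallel gripper is mounted at the origin on the work surface. World frame = base frame: x ahead of the robot, y to its left, z up, the work surface at z = 0. Lengths are in m, angles in degrees, forces in N, time in s.
With the tool pointing down it reaches from about 0.25 to 0.725 m from the base axis. Payload 9.7 kg.
Tool frame: the origin (TCP) lies between the finger pads; the fingertips stand 19 mm ahead of it and the grasp point (between the pads) is the TCP; x points along the fingers, y is the direction in which the jaws open and shut, and the axes are right-handed (so a half turn about x gives the same grasp; the last joint's range is limited). The gripper opens to 85 mm and grips with 20 to 120 N. Pads are 22 mm wide; open, the fingers measure 114 mm over their backs; the gripper's body (76 mm by 85 mm) begins 54 mm behind the grasp point. The pads swing forward as they close: fully open they stand 13 mm farther back than shut.
Start: joints at [66.119, 4.979, 10.078, 95.1, 0, 90], TCP at [0.223, 0.503, 0.25] pointing down, gripper open.
Joint ranges: [-179.16, 179.16], [-48.56, 103.87], [-65.8, 70.77], [-126.05, 130.52], [-82.76, 87.17], [-180, 180]. Speed limits (degrees/s): [127.2, 127.2, 147.25, 180, 180, 180].

### API

Orientations are given as [roll, pitch, yaw] about the fixed x, y, z axes, in that order (R = Rz(yaw) Ry(pitch) Rx(roll)).
In Python, from workcell import bot gives the robot as it stands. The module is installed in compiled form; this text tells all that it offers.
- The arm moves only by the shell command python3 -m handwheel 'ROWS' [FORCE]. ROWS is JSON, a list of rows, each a list of 7 numbers: the turn, a rotation vector about the tool's x, y, z in degrees, then the shift along the tool's x, y, z in m, then the closure, from -1 (fully open) to 1 (shut), so that 0 is half open. In form: [[ax, ay, az, dx, dy, dz, fingers], ...]. A call has 1 to 20 rows; each row is the pose to reach, as a shift and turn from the pose commanded when the call began, along the tool's axes at that moment; what a row does not reach only later rows make up. A row lasts 1/8 s, in which the tool goes at most 62.5 mm and 10.7 degrees, less where a joint would pass 70% of its speed; a pose out of reach is approached as far as the arm can. A call with a gripper value outside its range is refused whole. The fingers move at their own pace and stop on an object; FORCE is the grip in N (left out, the last holds). Time passes only in rows, so rows that repeat a pose let the fingers close. It gives the time, the measured TCP pose, the force and the opening at its end, in the units of the state.
- bot.get_obs(): the state, without advancing time (a new reading comes with each control period).
- bot.camera(name): name is "scene" or "side" or "wrist"; returns a dict with "frame" (480x640x3 uint8, red, green, blue), "fx", "fy", "cx", "cy" (pixels), "R" (3x3) and "t" (3): a world point X has camera coordinates R X + t; the wrist camera has in their place "tool_from_camera" (4x4, takes a point from camera to tool coordinates, whose origin is the TCP and whose axes are the tool frame's). Camera axes: x right, y down, z forward; pixel columns grow to the right and rows downward; lengths in m; the calibration is good to about 2 mm. A picture is of the moment at which its call begins: read the wrist's pose just before it. There is no depth.
- bot.job_done(): hands the job in, once; it reports no verdict.
Trained networks look in a picture, given as the dict that the camera call returned (one of the last four; its "shot" number tells which), for a name from the list of things; names that differ only in an ending like _2 or _b are one class to them, and where a whole thing is asked for, a point or a joint stands for the part that bears it (a point fixed in the world has none). Each returns a list of dicts, best first, with "conf" (0 to 1); they miss things now and then, are a little off and sometimes report something else, mostly with a low value. They report only what shows in the picture. A call takes as long as a camera call.
- bot.look_for(name, picture): "bbox" ([left, top, width, height] as shares, 0 to 1, of the picture: columns of its width, rows of its height, round what is visible of it).
- bot.tip_of(name, picture): "centre" ([column, row] as shares, 0 to 1, of the picture: columns of its width, rows of its height: a listed point, or the origin of a listed thing).
The state is a dict: "time": time; "q": joint angles; "qd": joint speeds; "joint_efforts": joint torques, N m; "ee_pos": TCP position; "tcp_rot": TCP orientation; "wrist_force": force on the tool from outside, world axes, zero at the start; "torque": the same for the moment, N m; "opening": finger opening in m.
Only numpy, scipy, OpenCV 4.12 (cv2) and the standard library are available. Lean on these libraries where they do the work, as an engineer would, in place of code of your own. Each camera call takes 0.05 s, during which the arm holds its last target.

### The job

Do the start-of-shift check of the test rig's red mushroom stop button: push it in until it latches and let go of it for a moment so that it stays in by itself, then push it round clockwise by its lobes until it springs back out. Once it is out, press the blue reset button fully in and let it come back up to re-arm the rig; leave the green start button alone, and do not shift, tip or lift anything else on the counter.

Things in the scene. Friction and masses are not known exactly. Their poses are not given: they have to be found in the camera images.
- stop_station: Stop station: yellow-topped grey box 90 x 90 mm and 60 mm high, bolted to the counter, with the red mushroom stop button in the middle of its top. Origin: centre of its underside, on the counter; z up, its +x side carries the cable conduit. Each time it stands elsewhere, and may swap sides with the control station.
- stop_top (a point): Top centre of the red mushroom head, on its axis, 106 mm above the counter when out; moves and turns with the head (axes as the station's when not turned). Head: a round skirt of radius 38 mm, its underside 76 mm and its upper face 82 to 84 mm above the counter when out; on it a crown, hub radius 19 mm, with three lobes: one along this point's +x, the others at +120 and -120 degrees about z.
- stop_lobe (a point): Middle of the top face of the lobe that lies along +x of stop_top: 26 mm from the axis, 100 mm above the counter when out; turns with the head. Each lobe is an upright arm 17.5 mm wide that ends in a round of radius 9 mm about this point (tip 35 mm from the axis) and stands about 16 mm above the skirt. Between the lobes are open flutes, each with a white arrow showing the way to turn.
- stop_press (a joint): How far the mushroom is pushed in (m): 0 out, 0.009 pressed to the stop. It takes 3 N to start, rises to a peak of about 10 N near 0.004, then 5 to 7 N to the stop; a push beyond about 0.008 latches it, and let go it then stays at about 0.007 by itself. A latched head springs out only when it is turned clockwise.
- stop_turn (a joint): Turn of the mushroom head (rad), positive clockwise seen from above, 0 to 0.85, with a light spring that turns it back to 0 (2 to 4 N at a lobe). A latched head comes free at about 0.4 to 0.5 and springs out by itself if not held down; let back before it is out, it stays latched. It does not turn anticlockwise from 0.
- control_station: Control station: grey box 85 mm (x) by 155 mm (y), 55 mm high, bolted down, with two round buttons and a small white lamp on top. Origin: centre of its underside; its +x side carries the conduit. Blue reset button on its +y half, green start button on its -y half, each 38 mm from the middle. Each time it stands elsewhere, and may swap sides with the stop station.
- reset_top (a point): Centre of the top face of the blue reset button, 77 mm above the counter when up: a cap 28 mm in diameter that stands 10 mm out of a steel bezel 44 mm in diameter.
- reset (a joint): How far the blue reset button is pressed (m): 0 up, 0.006 fully in; it takes about 5 N and springs back.
- start (a joint): How far the green start button is pressed (m); same make as the reset button. It must not be pressed.
- phase_plug: Loose matte grey aluminium phase plug, bullet shaped, 34 mm in diameter, 56 mm high, standing upright between the two stations; origin at the centre of its underside.
- tweeter: Loose white dome tweeter lying face up, 100 mm in diameter, 35 mm high; origin at the centre of its underside.
- waveguide: Loose round black ABS waveguide, mouth up, 130 mm in diameter, 40 mm high, behind the stations; origin at the centre of its underside.
- magnet_ring: Loose dark ferrite ring, 72 mm in diameter with a 32 mm hole, 15 mm high; origin at the centre of its underside.
- glue_bottle: Loose small white bottle with a red cap, 38 mm in diameter, 85 mm high, behind the stations; origin at the centre of its underside.
- screwdriver: Loose screwdriver, 170 mm long, lying crosswise on the robot's side of the stations; origin at its middle, on the counter, its length along its own x.

How it is judged:
By the outcome, as a careful person would: the job done as asked, in the order asked, and still so for the second after the job is handed in, with the robot touching nothing.
It also fails if it takes over 51 s, if anything falls off the work surface, if the arm or the gripper's body presses on something with over 40 N, if the wrist force passes 120 N, or if a joint passes its speed limit or range.

## Working session

There is one attempt and no reset: what is moved stays moved. The work goes in short steps, Python scripts to look and compute and a shell command to move; the robot and the scene stay as the last step left them, time stands still between calls to the robot, and variables do not carry over. Pictures are saved under pics/ and viewed, and the job is handed in when it is done.

```bash
mkdir -p pics
cat > h.py <<'E'
import numpy as np, cv2
from workcell import bot
from scipy.spatial.transform import Rotation as Rn
def ray(p,u,v,obs=None):
    d=np.array([(u-p['cx'])/p['fx'],(v-p['cy'])/p['fy'],1.])
    if 'R' in p:
        R=np.array(p['R']);t=np.array(p['t']); return -R.T@t, R.T@d
    T=np.array(p['tool_from_camera']);Rt=Rn.from_euler('xyz',obs['tcp_rot'],degrees=True).as_matrix()
    return Rt@T[:3,3]+np.array(obs['ee_pos']), Rt@T[:3,:3]@d
def atz(p,u,v,z,obs=None):
    o,d=ray(p,u,v,obs); return o+d*(z-o[2])/d[2]
def save(p,n): cv2.imwrite('pics/'+n+'.png',cv2.cvtColor(p['frame'],cv2.COLOR_RGB2BGR))
E
python3 - <<'E'
from h import *
o=bot.get_obs();print(o)
Z=dict(stop_station=0,stop_top=.106,stop_lobe=.1,control_station=0,reset_top=.077,phase_plug=0,tweeter=0,waveguide=0,magnet_ring=0,glue_bottle=0,screwdriver=0)
for c in ['scene','side','wrist']:
    o=bot.get_obs();p=bot.camera(c);save(p,c+'0')
    for n,z in Z.items():
        try: r=bot.tip_of(n,p)
        except Exception as e: print(n,e);continue
        for k in r[:2]:
            u,v=k['centre'][0]*640,k['centre'][1]*480
            print(c,n,round(k['conf'],2),int(u),int(v),atz(p,u,v,z,o).round(3))
print(bot.get_obs()['time'])
E
```

```text
{'time': 0.0, 'q': array([6.61195195e+01, 5.01066508e+00, 1.00326025e+01, 9.50991513e+01,
       1.25473049e-03, 9.00007473e+01]), 'qd': array([-0.00809232, -0.09837206,  0.00886628,  0.0287606 ,  0.03094429,
       -0.02599091]), 'joint_efforts': array([ 2.12947598e-03, -5.20387602e+01,  4.64807582e+01,  1.62677479e-02,
        6.14658848e-05, -1.37390481e-05]), 'ee_pos': array([0.22256518, 0.50272357, 0.24957064]), 'tcp_rot': array([ -90.9302307 ,   89.92277596, -114.81145929]), 'wrist_force': array([ 0.56555582, -0.51949734,  0.57427958]), 'torque': array([ 0.02420473, -0.05337995,  0.00121301]), 'opening': 0.08583653863411314}
scene stop_station 0.8 377 294 [0.545 0.166 0.   ]
scene stop_top 0.58 380 257 [0.541 0.158 0.106]
scene stop_lobe 0.66 368 266 [0.579 0.157 0.1  ]
scene control_station 0.94 271 235 [ 0.584 -0.189 -0.   ]
scene reset_top 0.43 277 218 [ 0.591 -0.15   0.077]
scene phase_plug 0.73 321 265 [ 0.569 -0.005  0.   ]
scene tweeter 0.59 465 321 [0.463 0.357 0.   ]
scene waveguide 0.96 225 278 [ 0.781 -0.122 -0.   ]
scene magnet_ring 0.68 243 207 [ 0.561 -0.351  0.   ]
scene magnet_ring 0.3 225 277 [ 0.78  -0.125  0.   ]
scene glue_bottle 0.97 306 351 [0.788 0.189 0.   ]
scene screwdriver 0.62 375 247 [0.413 0.034 0.   ]
scene screwdriver 0.51 280 218 [ 0.514 -0.237  0.   ]
side stop_station 0.56 313 237 [0.553 0.156 0.   ]
side stop_top 0.91 314 195 [0.557 0.172 0.106]
side stop_lobe 0.67 246 276 [ 0.442 -0.064  0.1  ]
side stop_lobe 0.65 324 200 [0.578 0.16  0.1  ]
side control_station 0.7 337 370 [ 0.598 -0.19   0.   ]
side reset_top 0.54 325 324 [ 0.579 -0.152  0.077]
side reset_top 0.25 414 229 [0.762 0.088 0.077]
side phase_plug 0.57 321 291 [ 0.572 -0.009  0.   ]
side tweeter 0.73 286 187 [0.478 0.361 0.   ]
side waveguide 0.58 438 339 [ 0.781 -0.126  0.   ]
side glue_bottle 0.7 414 229 [0.787 0.184 0.   ]
side screwdriver 0.76 245 274 [0.413 0.038 0.   ]
1.8
```

View pics/scene0.png

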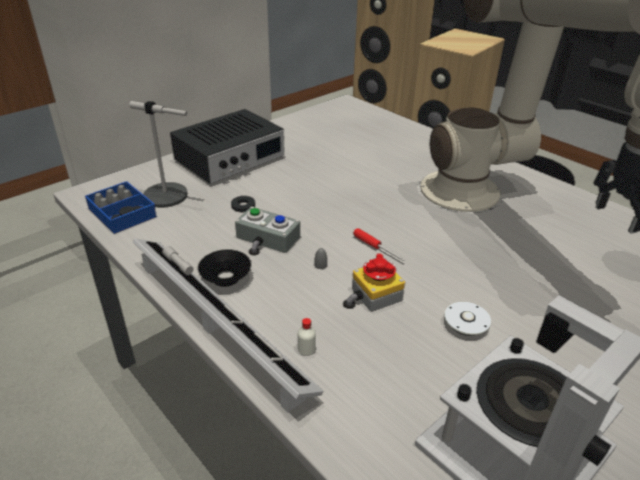

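View pics/side0.png

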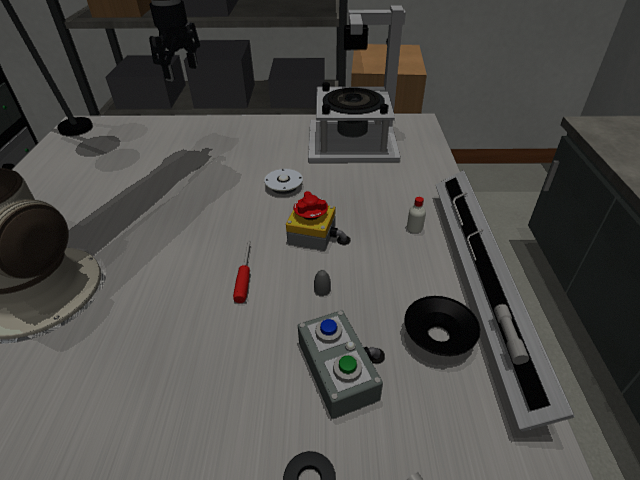

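View pics/wrist0.png

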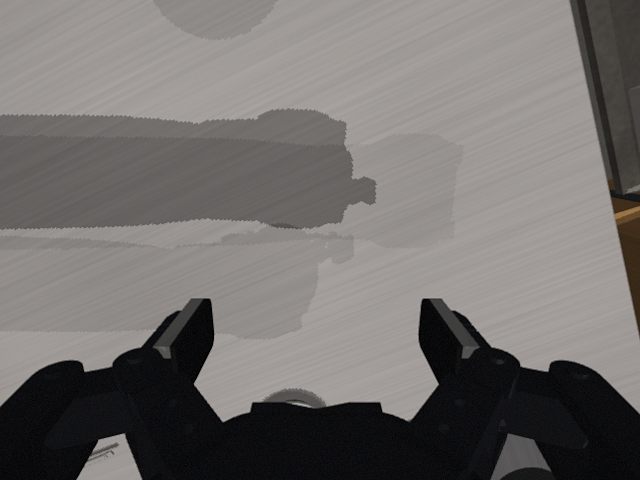

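Run:
```python
from h import *
o=bot.get_obs();p=bot.camera('wrist')
print(Rn.from_euler('xyz',o['tcp_rot'],degrees=True).as_matrix().round(3));print(np.array(p['tool_from_camera']).round(3),p['fx'],p['cx'],p['cy'])
```

```text
[[ 0.     0.405  0.914]
 [ 0.     0.914 -0.405]
 [-1.     0.     0.   ]]
[[-0.001 -0.279  0.96  -0.125]
 [ 1.     0.     0.001 -0.001]
 [-0.001  0.96   0.279 -0.072]
 [ 0.     0.     0.     1.   ]] 348.0764337241581 315.8328482167298 240.77602714428116
```

```bash
python3 -m handwheel '[[66,0,0,-0.01,-0.169,0.429,-1],[66,0,0,-0.01,-0.169,0.429,-1],[66,0,0,-0.01,-0.169,0.429,-1],[66,0,0,-0.01,-0.169,0.429,-1],[66,0,0,-0.01,-0.169,0.429,-1],[66,0,0,-0.01,-0.169,0.429,-1],[66,0,0,-0.01,-0.169,0.429,-1],[66,0,0,-0.01,-0.169,0.429,-1],[66,0,0,-0.01,-0.169,0.429,-1],[66,0,0,-0.01,-0.169,0.429,-1]]'
python3 - <<'E'
from h import *
Z=dict(stop_station=0,stop_top=.106,stop_lobe=.1)
for c in ['wrist','scene']:
    o=bot.get_obs();p=bot.camera(c);save(p,c+'1')
    if c=='wrist':print(o['time'],o['ee_pos'],o['tcp_rot'],o['q'],o['wrist_force'])
    for n,z in Z.items():
        for k in bot.tip_of(n,p)[:2]:
            u,v=k['centre'][0]*640,k['centre'][1]*480
            print(c,n,round(k['conf'],2),int(u),int(v),atz(p,u,v,z,o).round(4))
E
```

```text
time: 3.1
ee_pos: [0.5461, 0.1751, 0.2603]
tcp_rot: [-110.6, 90.0, 159.5]
wrist_force: [-0.6, 0.5, -0.5]
opening: 0.0854
3.1 [0.54608335 0.17513721 0.26025412] [-110.62176975   89.97817001  159.51111863] [1.77755631e+01 8.53085804e+00 1.50873612e+01 9.65736432e+01
 1.35191344e-02 1.07642673e+02] [-0.60085843  0.49616378 -0.51637388]
wrist stop_station 0.59 318 218 [0.5479 0.1613 0.    ]
wrist stop_top 0.84 317 243 [0.5469 0.1627 0.106 ]
wrist stop_lobe 0.61 343 248 [0.5687 0.1567 0.1   ]
scene stop_station 0.96 375 294 [0.5491 0.1624 0.    ]
scene stop_top 0.82 380 259 [0.5452 0.1634 0.106 ]
```

View pics/wrist1.png

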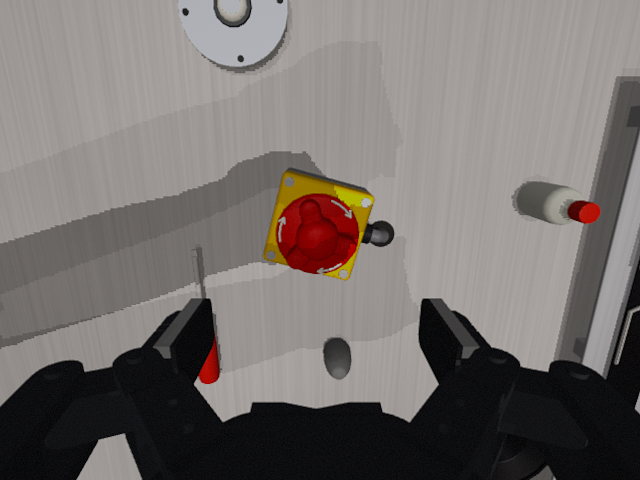

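Run:
```python
from h import *
o=bot.get_obs();p=bot.camera('wrist');f=p['frame'].astype(int)
red=((f[...,0]>80)&(f[...,1]<60)&(f[...,2]<60)).astype(np.uint8)
red[:, :240]=0;red[:,400:]=0
yel=((f[...,0]>80)&(f[...,1]>60)&(f[...,2]<70)).astype(np.uint8)
c=max(cv2.findContours(red,0,1)[0],key=cv2.contourArea)
(x,y),(a,b),an=cv2.fitEllipse(c);print('skirt',x,y,a,b,atz(p,x,y,.083,o))
m=((red|yel)); 
c=max(cv2.findContours(m,0,1)[0],key=cv2.contourArea);P=cv2.convexHull(c)[:,0]
W=np.array([atz(p,u,v,.06,o)[:2] for u,v in P],np.float32)
print('box',cv2.minAreaRect(W))
cr=p['frame'][150:300,240:400];cv2.imwrite('pics/crop1.png',cv2.cvtColor(cv2.resize(cr,None,fx=4,fy=4,interpolation=2),4))
```

```text
skirt 316.65240478515625 233.43716430664062 77.77471160888672 79.45313262939453 [0.54634976 0.16521627 0.083     ]
box ((0.546558678150177, 0.1646335870027542), (0.09270364791154861, 0.08943629264831543), 74.94473266601562)
```

View pics/crop1.png

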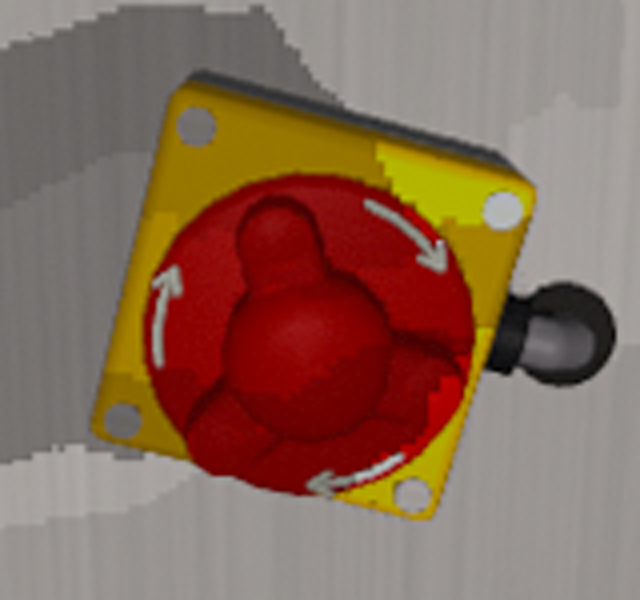

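```bash
python3 -m handwheel '[[15,0,0,0.05,0.0005,0.011,1],[15,0,0,0.08,0.0005,0.011,1],[15,0,0,0.08,0.0005,0.011,1],[15,0,0,0.08,0.0005,0.011,1],[15,0,0,0.08,0.0005,0.011,1],[15,0,0,0.12,0.0005,0.011,1],[15,0,0,0.13,0.0005,0.011,1],[15,0,0,0.13,0.0005,0.011,1]]' 40
python3 - <<'E'
from h import *
o=bot.get_obs();print(o['ee_pos'],o['wrist_force'],o['time'])
p=bot.camera('wrist');save(p,'wrist2');p=bot.camera('side');cv2.imwrite('pics/side2.png',cv2.resize(p['frame'][130:280,230:430,::-1],None,fx=4,fy=4))
E
```

```text
time: 4.55
ee_pos: [0.547, 0.1637, 0.1307]
tcp_rot: [-58.8, 90.0, -163.7]
wrist_force: [0.1, 0.8, 0.3]
opening: -0.0003
[0.54696662 0.16371683 0.13069905] [0.10286754 0.81220559 0.29565242] 4.55
```

View pics/wrist2.png

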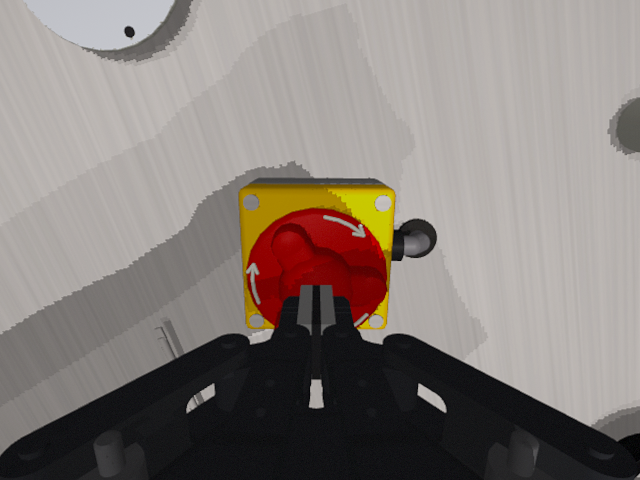

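View pics/side2.png

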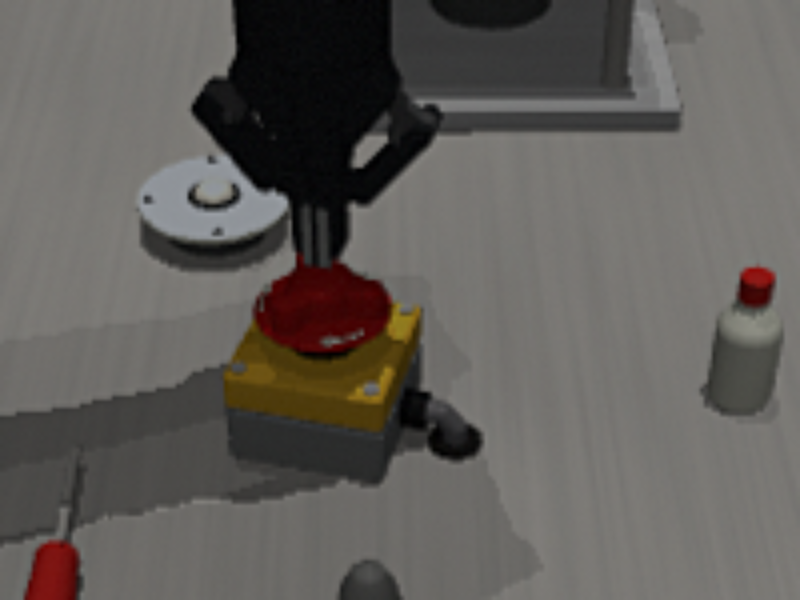

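```bash
python3 -m handwheel '[[0,0,0,0.005,0,0,1],[0,0,0,0.009,0,0,1],[0,0,0,0.013,0,0,1],[0,0,0,0.0145,0,0,1],[0,0,0,0.0155,0,0,1],[0,0,0,0.0155,0,0,1]]'
```

```text
time: 5.4
ee_pos: [0.5476, 0.1639, 0.1161]
tcp_rot: [122.2, 89.9, 17.3]
wrist_force: [-0.8, 0.2, 7.5]
opening: -0.0001
```

```bash
python3 -m handwheel '[[0,0,0,0.002,0,0,1],[0,0,0,0.003,0,0,1],[0,0,0,0.003,0,0,1]]'
```

```text
time: 5.78
ee_pos: [0.5481, 0.164, 0.1158]
tcp_rot: [121.5, 89.7, 16.6]
wrist_force: [-4.6, -2.1, 23.3]
opening: -0.0002
```

```bash
python3 -m handwheel '[[0,0,0,-0.012,0,0,1],[0,0,0,-0.027,0,0,1],[0,0,0,-0.027,0,0,1],[0,0,0,-0.027,0.015,-0.013,1],[0,0,0,-0.027,0.033,-0.028,1],[0,0,0,-0.027,0.033,-0.028,1],[0,0,0,-0.027,0.033,-0.028,1]]'
python3 - <<'E'
from h import *
o=bot.get_obs();print(o['ee_pos'],o['wrist_force'],o['q'])
p=bot.camera('wrist');cv2.imwrite('pics/wrist3.png',cv2.resize(p['frame'][160:400,160:480,::-1],None,fx=2,fy=2));p=bot.camera('side');cv2.imwrite('pics/side3.png',cv2.resize(p['frame'][130:280,230:430,::-1],None,fx=4,fy=4))
E
```

```text
time: 6.65
ee_pos: [0.5856, 0.1821, 0.1381]
tcp_rot: [-58.2, 89.9, -163.1]
wrist_force: [-0.2, 0.1, 0.1]
opening: -0.0001
[0.58558227 0.182096   0.13814386] [-0.22126333  0.11925336  0.13250296] [1.72737066e+01 1.29517726e+01 6.66052712e+00 8.37851519e+01
 4.50190673e-04 1.22152719e+02]
```

View pics/wrist3.png

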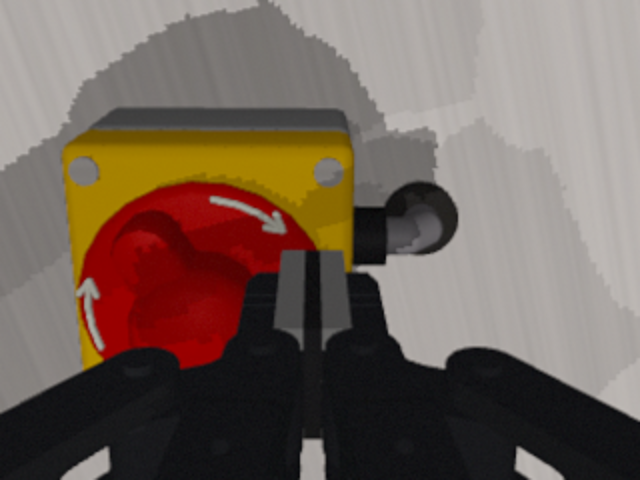

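View pics/side3.png

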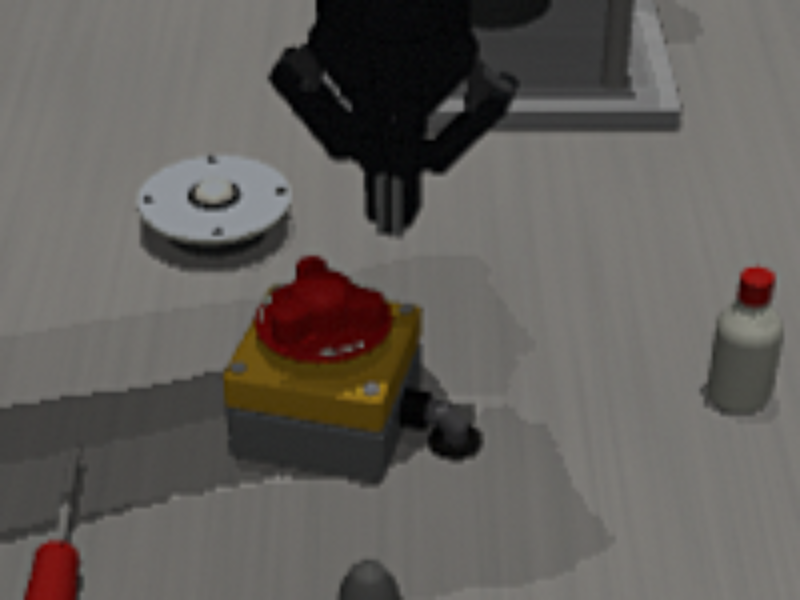

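```bash
python3 -m handwheel '[[0,0,0,0.02,0,0,1],[0,0,0,0.033,0,0,1],[0,0,0,0.033,0,0,1],[0,0,0,0.033,0,0.005,1],[0,0,0,0.033,0,0.008,1],[5,0,0,0.033,0.0015,0.011,1],[10,0,0,0.033,0.003,0.014,1],[10,0,0,0.033,0.003,0.014,1]]'
python3 - <<'E'
from h import *
p=bot.camera('wrist');cv2.imwrite('pics/wrist4.png',cv2.resize(p['frame'][160:400,160:480,::-1],None,fx=2,fy=2));p=bot.camera('side');cv2.imwrite('pics/side4.png',cv2.resize(p['frame'][130:280,230:430,::-1],None,fx=4,fy=4))
E
```

```text
time: 7.75
ee_pos: [0.5857, 0.1679, 0.1064]
tcp_rot: [144.5, 89.9, 29.6]
wrist_force: [-0.1, 1.4, 0.8]
opening: -0.0001
```

View pics/wrist4.png

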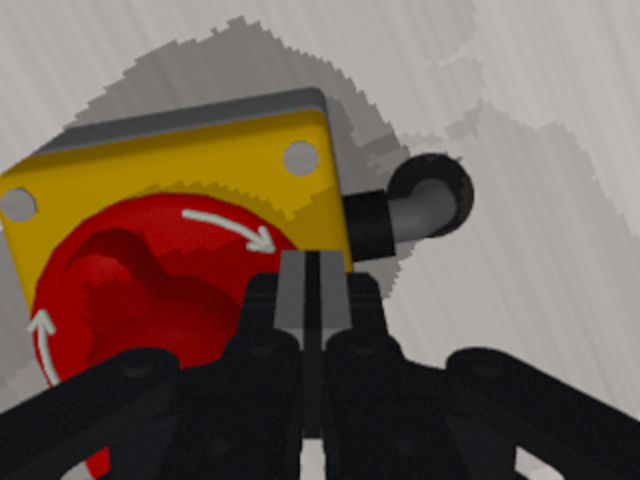

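View pics/side4.png

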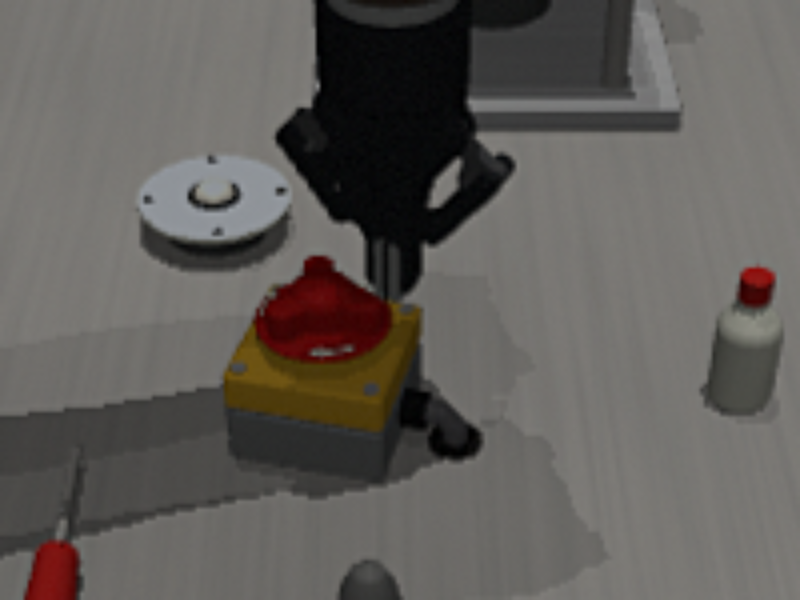

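```bash
python3 -m handwheel '[[5,0,0,0,-0.0014,0.0027,1],[10,0,0,0,0,0.0055,1],[15,0,0,0,0.001,0.0085,1],[20,0,0,0,0.002,0.0115,1],[25,0,0,0,0.0025,0.0145,1],[28,0,0,0,0.0028,0.0165,1],[28,0,0,0,0.0028,0.0165,1]]'
python3 - <<'E'
from h import *
p=bot.camera('wrist');cv2.imwrite('pics/wrist5.png',cv2.resize(p['frame'][160:400,160:480,::-1],None,fx=2,fy=2));p=bot.camera('side');cv2.imwrite('pics/side5.png',cv2.resize(p['frame'][130:280,230:430,::-1],None,fx=4,fy=4))
E
```

```text
time: 8.72
ee_pos: [0.5817, 0.152, 0.1064]
tcp_rot: [155.6, 89.9, 12.8]
wrist_force: [2.9, 0.6, 2.1]
opening: 0.0001
```

View pics/wrist5.png

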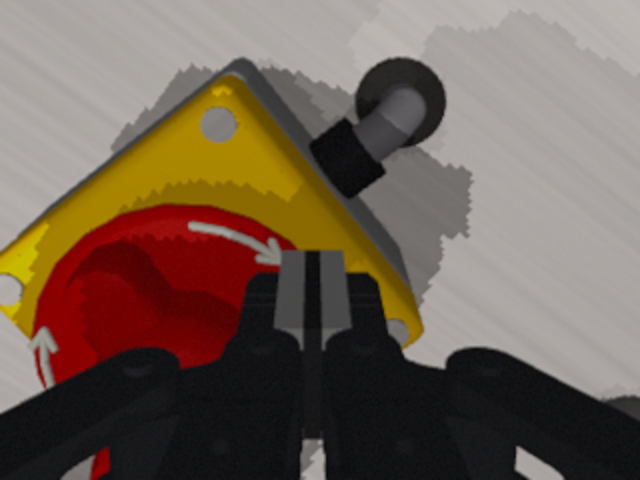

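View pics/side5.png

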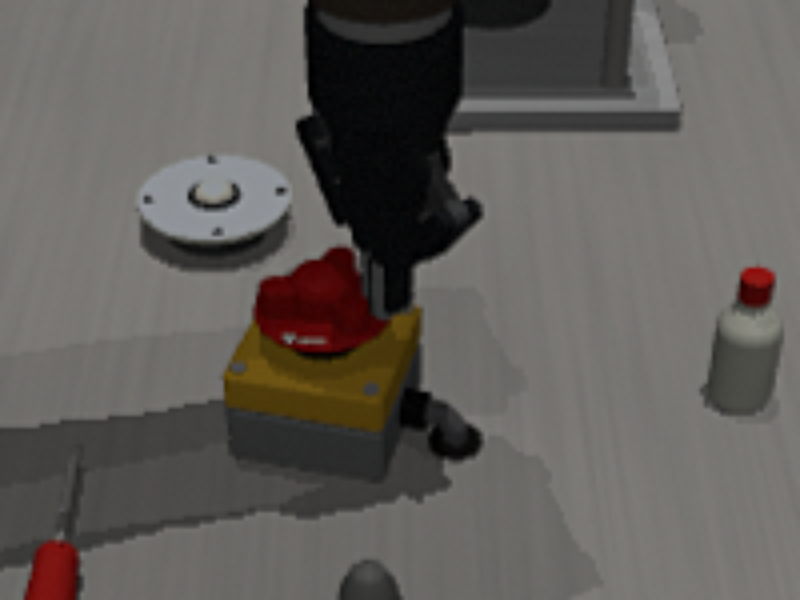

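```bash
python3 -m handwheel '[[0,0,0,-0.003,0,0,1],[0,0,0,-0.004,0,0,1],[0,0,0,-0.004,0,-0.006,1],[0,0,0,-0.004,0.004,-0.014,1],[0,0,0,-0.04,0.004,-0.014,1],[0,0,0,-0.06,0.004,-0.014,1],[0,0,0,-0.06,0.004,-0.014,1]]'
python3 - <<'E'
from h import *
o=bot.get_obs();print(o['ee_pos'],o['q'])
p=bot.camera('wrist');save(p,'wrist6');p=bot.camera('side');cv2.imwrite('pics/side6.png',cv2.resize(p['frame'][130:280,230:430,::-1],None,fx=4,fy=4))
k=bot.tip_of('stop_top',p);print(k,atz(p,k[0]['centre'][0]*640,k[0]['centre'][1]*480,.106))
R=np.array(p['R']);t=np.array(p['t'])
for z in(.106,.099):
  c=R@np.array([.5465,.164,z])+t;print(z,p['fx']*c[0]/c[2]+p['cx'],p['fy']*c[1]/c[2]+p['cy'])
E
```

```text
time: 9.7
ee_pos: [0.5955, 0.1572, 0.1671]
tcp_rot: [150.8, 89.9, 7.9]
wrist_force: [0.5, -0.2, -1.4]
opening: -0.0002
[0.59553399 0.15719538 0.16711702] [ 1.47928543e+01  1.30766403e+01  1.00007563e+01  8.67995473e+01
 -1.50007392e-02  1.57674191e+02]
[{'centre': [0.4853, 0.4037], 'conf': 0.74}, {'centre': [0.445, 0.3852], 'conf': 0.49}] [0.54815869 0.17695903 0.106     ]
0.106 309.6739977393318 197.2773385734971
0.099 309.77281992540253 199.9595820564026
```

View pics/side6.png

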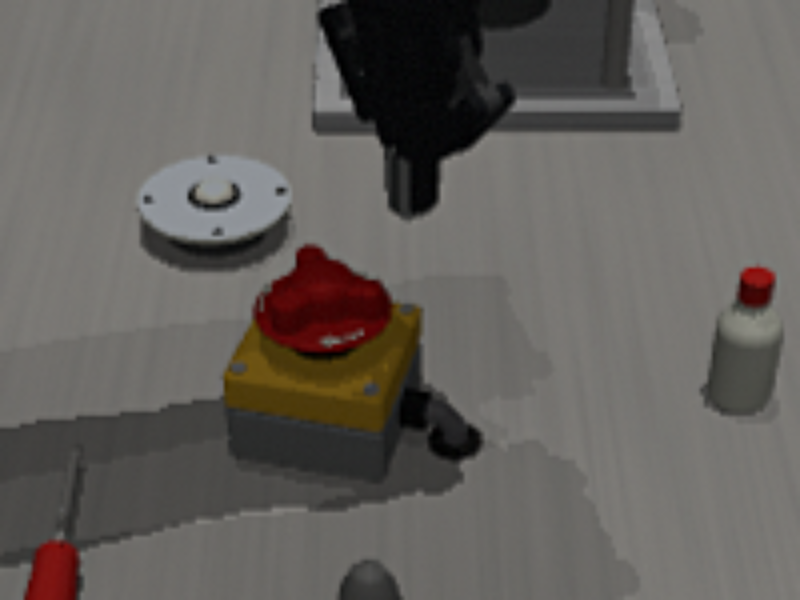

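View pics/wrist6.png

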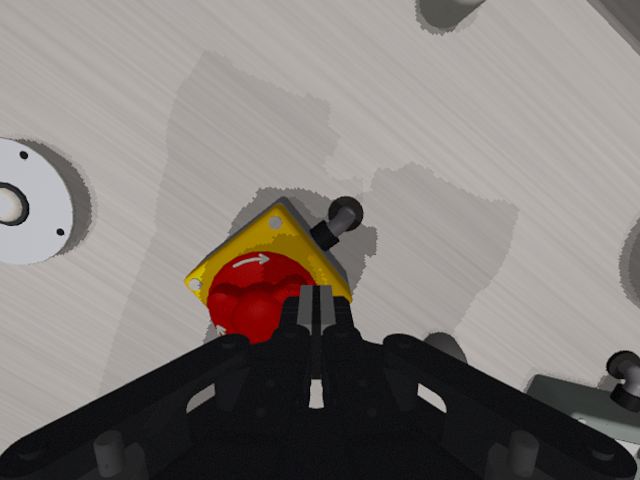

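```bash
python3 -m handwheel '[[-53,0,0,-0.083,0.235,0.19,1],[-53,0,0,-0.083,0.235,0.19,1],[-53,0,0,-0.083,0.235,0.19,1],[-53,0,0,-0.083,0.235,0.19,1],[-53,0,0,-0.083,0.235,0.19,1],[-53,0,0,-0.083,0.235,0.19,1],[-53,0,0,-0.083,0.235,0.19,1],[-53,0,0,-0.083,0.235,0.19,1]]'
python3 - <<'E'
from h import *
o=bot.get_obs();p=bot.camera('wrist');save(p,'wrist7');print(o['ee_pos'],Rn.from_euler('xyz',o['tcp_rot'],degrees=True).as_matrix().round(3).tolist())
for n,z in dict(control_station=0,reset_top=.077).items():
  for k in bot.tip_of(n,p)[:2]:
    u,v=k['centre'][0]*640,k['centre'][1]*480
    print(n,round(k['conf'],2),int(u),int(v),atz(p,u,v,z,o).round(4))
f=p['frame'].astype(int);b=((f[...,2]>90)&(f[...,0]<70)&(f[...,1]<90)).astype(np.uint8)
c=max(cv2.findContours(b,0,1)[0],key=cv2.contourArea);(u,v),(a,bb),_=cv2.fitEllipse(c);print(u,v,a,bb,atz(p,u,v,.075,o))
p=bot.camera('side');save(p,'side7')
E
```

```text
time: 10.85
ee_pos: [0.5848, -0.1442, 0.2477]
tcp_rot: [-110.2, 89.9, 159.9]
wrist_force: [-0.3, 0.4, -0.3]
opening: -0.0
[ 0.58477135 -0.14416278  0.24771589] [[-0.002, 1.0, 0.002], [0.001, 0.002, -1.0], [-1.0, -0.002, -0.001]]
control_station 0.9 329 249 [ 0.5989 -0.1913  0.    ]
reset_top 0.68 310 236 [ 0.5791 -0.155   0.077 ]
314.8988342285156 233.83778381347656 28.489479064941406 29.811697006225586 [ 0.58298345 -0.15305867  0.075     ]
```

View pics/wrist7.png

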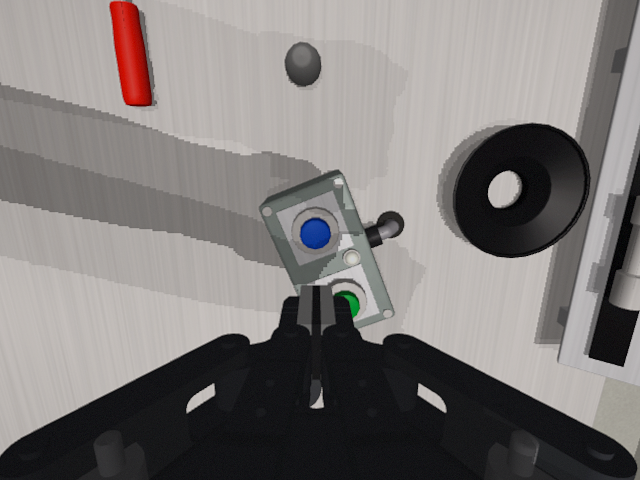

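View pics/side7.png

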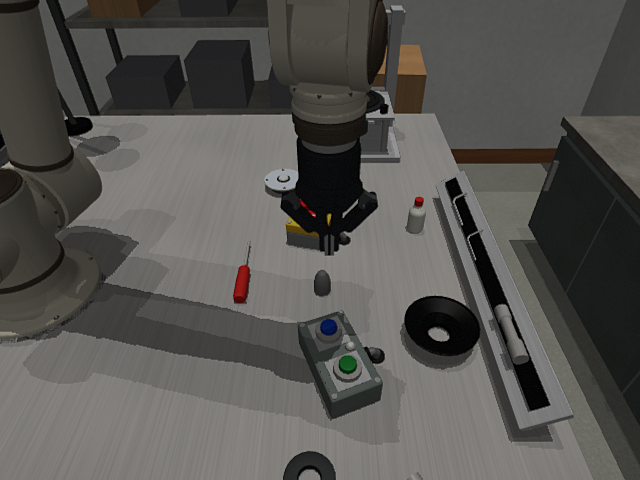

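```bash
python3 -m handwheel '[[0,0,0,0.04,-0.002,0.009,1],[0,0,0,0.1,-0.002,0.009,1],[0,0,0,0.135,-0.002,0.009,1],[0,0,0,0.145,-0.002,0.009,1],[0,0,0,0.145,-0.002,0.009,1]]'
python3 - <<'E'
from h import *
p=bot.camera('side');cv2.imwrite('pics/side8.png',cv2.resize(p['frame'][250:430,250:450,::-1],None,fx=3,fy=3))
p=bot.camera('wrist');save(p,'wrist8')
E
```

```text
time: 11.68
ee_pos: [0.5831, -0.1536, 0.1044]
tcp_rot: [76.9, 90.0, -12.9]
wrist_force: [-0.2, 0.2, 0.2]
opening: 0.0001
```

View pics/side8.png

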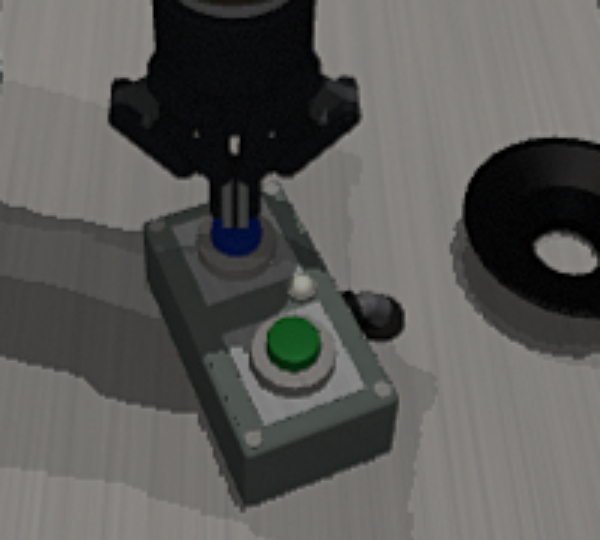

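View pics/wrist8.png

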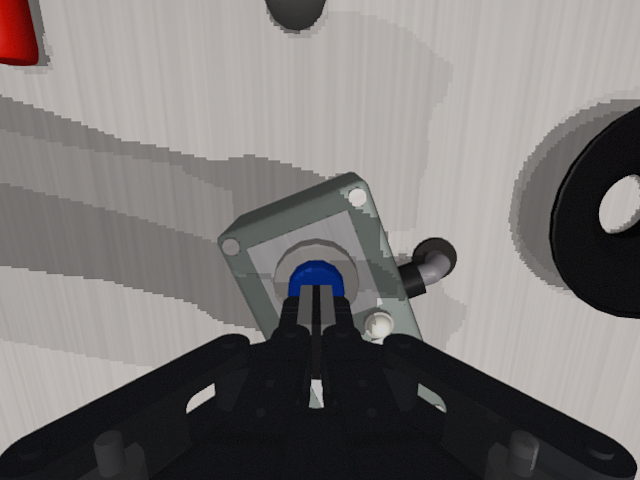

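Centred over the blue cap. Pressing.

```bash
python3 -m handwheel '[[0,0,0,0.006,0,0,1],[0,0,0,0.01,0,0,1],[0,0,0,0.013,0,0,1],[0,0,0,0.0155,0,0,1],[0,0,0,0.0165,0,0,1],[0,0,0,0.0165,0,0,1]]'
```

```text
time: 12.52
ee_pos: [0.5835, -0.1541, 0.0899]
tcp_rot: [76.2, 89.8, -13.7]
wrist_force: [-4.3, 1.9, 18.1]
opening: -0.0002
```

```bash
python3 -m handwheel '[[0,0,0,-0.005,0,0,1],[0,0,0,-0.02,0,0,1],[0,0,0,-0.07,0,0,1],[0,0,0,-0.13,0,0,1],[0,0,0,-0.16,0,0,1],[0,0,0,-0.16,0,-0.04,1],[0,0,0,-0.16,0,-0.04,1],[0,0,0,-0.16,0,-0.04,1]]'
python3 - <<'E'
from h import *
p=bot.camera('side');save(p,'side9');p=bot.camera('wrist');save(p,'wrist9');p=bot.camera('scene');save(p,'scene9')
E
```

```text
time: 13.52
ee_pos: [0.5827, -0.114, 0.2472]
tcp_rot: [-78.2, 90.0, -168.1]
wrist_force: [0.3, 0.3, 0.3]
opening: 0.0001
```

View pics/side9.png

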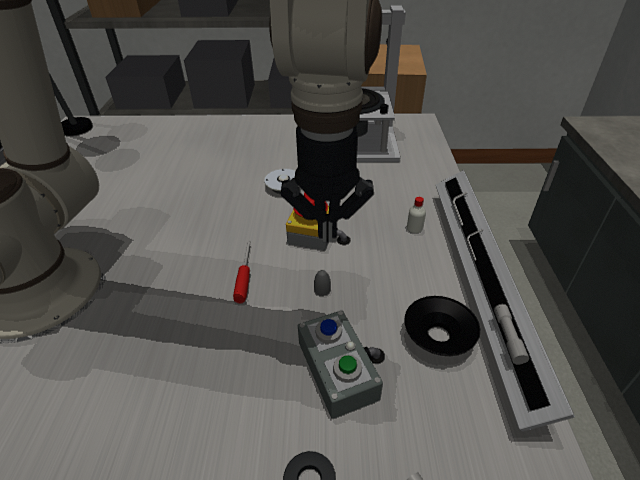

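View pics/wrist9.png

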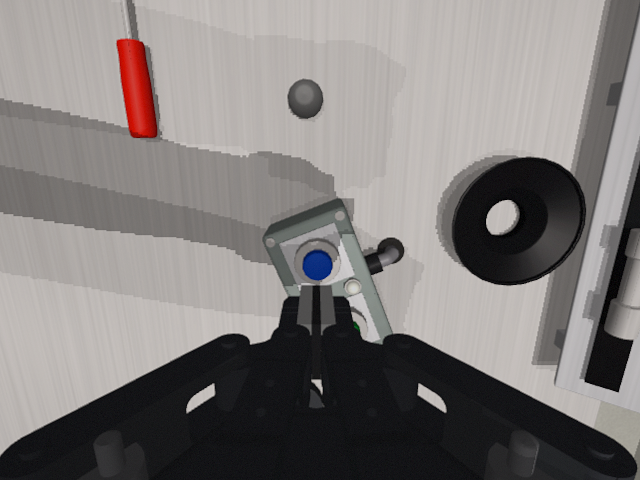

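View pics/scene9.png

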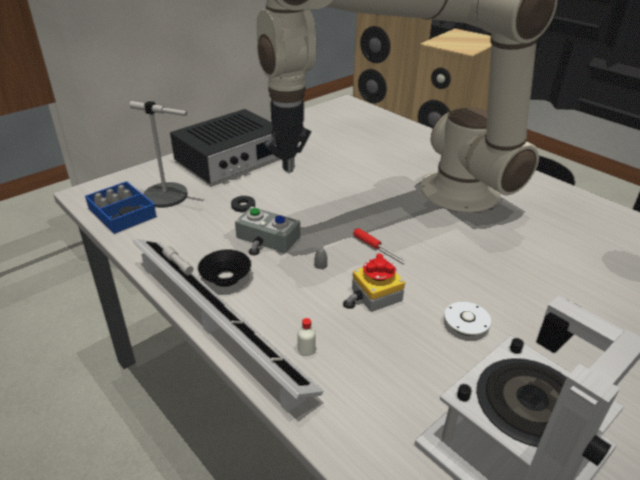

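Run:
```python
import cv2
a=cv2.imread('pics/scene0.png');b=cv2.imread('pics/scene9.png')
c=cv2.hconcat([cv2.resize(i[240:310,340:410],None,fx=5,fy=5) for i in(a,b)])
d=cv2.hconcat([cv2.resize(i[200:270,225:295],None,fx=5,fy=5) for i in(a,b)])
cv2.imwrite('pics/cmp.png',cv2.resize(cv2.vconcat([c,d]),(600,600)))
```

```text
(no output)
```

View pics/cmp.png

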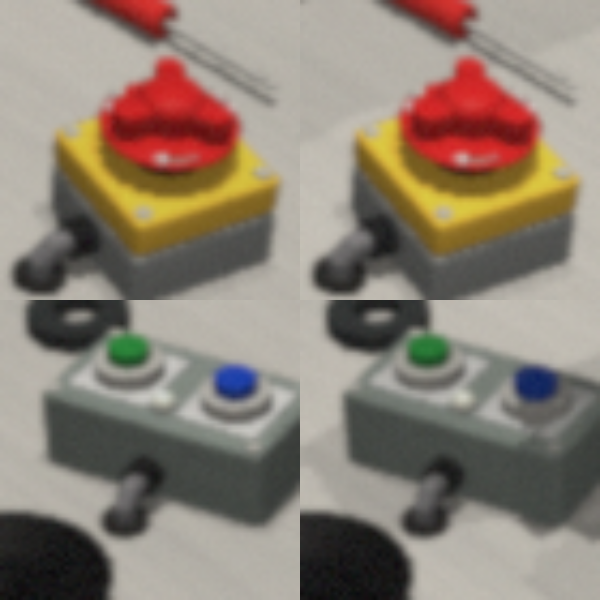

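Before-and-after crops match: the red head is out and turned back, the blue cap is up, and nothing has shifted.

```bash
python3 -c "
from workcell import bot
print(bot.job_done())"
```

```text
the job is handed in; nothing more can be done
None
```

The stop button check is done and handed in at about 13.7 s, well under the 51 s limit.

- **Red stop button, pressing:** I pushed it to its stop with the shut fingertips, reading about 23 N there. After I let go and moved clear, the side picture showed it staying in by itself.
- **Red stop button, turning:** I pushed one lobe about 38° clockwise and it sprang out. After I backed off, the head had turned back to its starting position.
- **Blue reset button:** I pressed it to its stop, reading about 18 N with roughly 6 mm of travel, and let it come back up.
- **Last checks:** Comparing the first and last scene pictures, the red head was out, the blue cap was up, and the green button, the stations and the loose parts showed no change that I could see. The arm was clear, with the tool at 0.247 m and the wrist force about zero.
- **Not confirmed:** The small white lamp showed no visible change, so I have no separate sign that the rig re-armed. I judged the latched and sprung-out states from pictures, because the joint values can't be read directly.

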